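# Unlock a jeweller's display stand and lift off its glass cover

### The arm

A 6-joint arm with a two-finger parallel gripper is mounted at the origin on the work surface. World frame = base frame: x ahead of the robot, y to its left, z up, the work surface at z = 0. Lengths are in m, angles in rad, forces in N, time in s.
With the tool pointing down it reaches from about 0.35 to 0.875 m from the base axis. Payload 4.2 kg.
Tool frame: the origin (TCP) lies midway between the tips of the shut fingers; the grasp point (between the pads) lies 19 mm behind it (robot.grip_point_offset is the z of the grasp point in the tool frame, in m); z points along the fingers, y is the line along which they close (so a half turn about z gives the same grasp; the last joint's range is limited). The gripper opens to 85 mm and grips with 20 to 120 N. Pads are 22 mm wide; open, the fingers measure 114 mm over their backs; the gripper's body (76 mm by 85 mm) begins 54 mm behind the grasp point. The pads swing forward as they close: fully open they stand 13 mm farther back than shut.
Start: joints at [1.375, 0.385, 0.008, 0, -1.194, -0.259], TCP at [0.275, 0.561, 0.231] pointing down, gripper open.
Joint ranges: [-3.14, 3.14], [-1.21, 2.06], [-1.07, 1.41], [-3.16, 2.05], [-2.99, -0.16], [-3.1, 3.1]. Speed limits (rad/s): [2.79, 2.79, 3.14, 3.14, 3.14, 3.14].

### API

Orientations are given as [roll, pitch, yaw] about the fixed x, y, z axes, in that order (R = Rz(yaw) Ry(pitch) Rx(roll)).
In Python, from rig import robot gives the robot as it stands.
- The arm moves only by the shell command python3 -m handwheel 'ROWS' [OPENING]. ROWS is JSON, a list of rows, each an object with "slide": the shift along the world's x, y, z scaled (see below), a list of three; "twist": the turn, a rotation vector about the world's x, y, z scaled (see below), a list of three. In form: [{"slide": [dx, dy, dz], "twist": [rx, ry, rz]}, ...]. A call has 1 to 8 rows; each row is the pose to reach, as a shift and turn from the pose commanded when the call began; what a row does not reach only later rows make up. The controller multiplies each number of a shift by 0.1 m and each number of a turn by 45 degrees. A row lasts 1/8 s, in which the tool goes at most 62.5 mm and 10.7 degrees, less where a joint would pass 70% of its speed; a pose out of reach is approached as far as the arm can. A call with a number of a shift or a turn outside -1 to 1 is refused whole. A call with a gripper value outside its range is refused whole. OPENING is the closure, from 0 (fully open) to 1 (shut), set as the call begins (- or left out, the last holds). The fingers move at their own pace and stop on an object; the grip force is fixed at half the most. Time passes only in rows, so rows that repeat a pose let the fingers close. It gives the time, the measured TCP pose, the force, the opening and the grip force at its end, in the units of the state.
- robot.get_obs(): the state, without advancing time (a new reading comes with each control period).
- robot.get_image(name): name is "scene" or "top" or "wrist"; returns a dict with "color" (400x640x3 uint8, blue, green, red), "fx", "fy", "cx", "cy" (pixels), "R" (3x3) and "t" (3): a world point X has camera coordinates R X + t; the wrist camera has in their place "mount" (4x4, takes a point from camera to tool coordinates, whose origin is the TCP and whose axes are the flange's). Camera axes: x right, y down, z forward; pixel columns grow to the right and rows downward; lengths in m; the calibration is good to about 2 mm. A picture is of the moment at which its call begins: read the wrist's pose just before it. There is no depth.
- robot.sign_off(): hands the job in; it is judged then, once.
Trained networks look in the newest picture that a camera, given by its name, has taken for a name from the list of things; names that differ only in an ending like _2 or _b are one class to them, and where a whole thing is asked for, a point or a joint stands for the part that bears it (a point fixed in the world has none). Each returns a list of dicts, best first, with "confidence" (0 to 1); they miss things now and then, are a little off and sometimes report something else, mostly with a low value. They report only what shows in the picture. A call takes as long as a camera call. They do not tell look-alikes from the thing itself.
- robot.recognise(name, camera): "centre" ([x, y, z] in m, in world coordinates, good to about 4 mm: the middle of the surface that is visible of it).
- robot.spot_point(name, camera): "centre" ([x, y, z] in m, in world coordinates, good to about 4 mm: a listed point, or the origin of a listed thing).
The state is a dict: "time": time; "qpos": joint angles; "qd": joint speeds; "tau": joint torques, N m; "tcp_pos": TCP position; "eef_rot": TCP orientation; "ft_force": force on the tool from outside, world axes, zero at the start; "torque": the same for the moment, N m; "gripper_width": finger opening in m; "grip_force": force on a finger pad.
Only numpy, scipy, OpenCV 4.12 (cv2) and the standard library are available. Lean on these libraries where they do the work, as an engineer would, in place of code of your own. Each camera call takes 0.05 s, during which the arm holds its last target. There are 200 camera calls.

### The job

Unlock the display stand by turning the red dial to number 4 and the blue dial to number 2, and leave them there. Then lift the freed glass cover straight up off the stand by its wooden handle, without forcing it against its catches or upsetting the little white ring cone inside, and set it down gently, upright, in the middle of the green pad. Leave everything else on the bench alone.

Things in the scene. Friction and masses are not known exactly. Their poses are not given: they have to be found in the camera images.
- stand: Display stand, fixed: wooden plinth 110 (x) x 340 (y) x 12 mm, a square dial housing at each end (red dial's axis at y = +115 mm, blue's at y = -115 mm), the glass cover between them inside brass curbs 8 mm high with 2.5 mm play. Origin: centre of the underside. A steel disc under each dial holds the cover's tongue down unless the dial is within about 0.1 rad of its code: red 4, blue 2.
- red_face (a point): Centre of the red dial's aluminium face, 100 x 100 mm, 35 mm above the bench; axes as the stand. Numbers 1 to 5 are groups of black dots 38 mm from the axis, 60 degrees apart, counting up clockwise seen from above; 3 is on the side away from the cover. Between 5 and 1, towards the cover, is a slot 30 mm wide holding the cover's tongue.
- blue_face (a point): Centre of the blue dial's aluminium face, 100 x 100 mm, 35 mm above the bench; axes as the stand. Numbers 1 to 5 are groups of black dots 38 mm from the axis, 60 degrees apart, counting up clockwise seen from above; 3 is on the side away from the cover. Between 5 and 1, towards the cover, is a slot 30 mm wide holding the cover's tongue.
- red_dial (a joint): Angle (rad) of the red dial, growing clockwise seen from above: 0 = pointing to 1, 1.047 = 2, 2.094 = 3, 3.142 = 4, 4.189 = 5; stops at -0.2 and 4.39. No detents; turns with about 0.06 N m of friction and stays where it is left. It starts between 2 and 4 (1.65 to 2.6).
- red_dial_grip (a point): Grip point of the red dial on its upright axis, 63 mm above the bench: an upright red bar grip 50 mm long, 16 mm thick, from 41 to 80 mm above the bench, over a black skirt of 22 mm radius (41 mm high). The point turns with the dial: its x axis points along the bar to the pointer end (white stripe on top), its z axis up.
- red_catch: Steel catch disc under the red dial's face, hidden but for the slot; radius about 43 mm, 23 to 29 mm above the bench, 3 mm above the cover's tongue. It turns with the dial; its x axis is the middle of its only gate, 28 mm wide, which must lie over the tongue (point at the cover) for the cover to lift. Origin: on the dial's axis, 35 mm above the bench.
- blue_dial (a joint): Angle (rad) of the blue dial, same scale and direction as the red: 0 = pointing to 1, 1.047 = 2, 2.094 = 3, 3.142 = 4, 4.189 = 5. Same friction and stops. It starts between 2 and 4 (1.6 to 2.54).
- blue_dial_grip (a point): Grip point of the blue dial, 63 mm above the bench; same shape and axes as the red one, but blue.
- blue_catch: Steel catch disc under the blue dial's face, hidden but for the slot; radius about 43 mm, 23 to 29 mm above the bench, 3 mm above the cover's tongue. It turns with the dial; its x axis is the middle of its only gate, 28 mm wide, which must lie over the tongue (point at the cover) for the cover to lift. Origin: on the dial's axis, 35 mm above the bench.
- cover: Loose glass cover, open below, 0.28 to 0.56 kg: 90 x 90 x 70 mm high, walls 4 mm, brass edges. On top a wooden fin handle, 70 mm long (its y), 14 mm thick (its x), 70 to 108 mm above the underside. Brass tongues 16 mm wide reach y = +91 and -91 mm, 2 to 8 mm above the underside. Origin: centre of underside, z up. Starts on the plinth, underside 12 mm above the bench, square to it.
- cover_handle (a point): Grip point in the middle of the cover's handle fin, 94 mm above the cover's underside (pinch the 14 mm thickness from above). Axes as the cover.
- cone: Small loose white cone that displays a ring, under the cover: 40 mm across at its foot, 58 mm high. Origin: centre of its underside, z up. Lift the cover's rim at least 62 mm before moving sideways.
- pad: Padded grey mat with a green top, 170 x 170 x 8 mm, fixed to the bench to the left of the stand; its top is 8 mm above the bench. Origin: centre of the underside.
- tray: Bystander: open steel tray, 160 x 260 x 40 mm, beyond the stand. Origin: centre of the underside.
- mandrel: Bystander: upright steel ring mandrel, 152 mm high, on a wooden foot 72 mm across. Origin: centre of the underside.
- hammer: Bystander: hammer lying on the bench, right of the stand. Origin: under its middle.
- jar: Bystander: amber jar, 60 mm across, 80 mm high. Origin: centre of the underside.
- flask: Bystander: green bottle, 52 mm across, 130 mm high. Origin: centre of the underside.
- brush: Bystander: brush lying on the bench between robot and stand. Origin: under its middle.
Things that resemble listed ones, but are neither listed nor needed, are in the scene too. Of the things that look like the cover, the largest one is meant.

How it is judged:
On the way, in this order (a step that is already met when the one before it is completed fails the run):
1. both dials point to their code numbers (red 4, blue 2, within 0.2 rad) while the cover still stands on the stand (value of joint red_dial between 2.942 and 3.342 rad and value of joint blue_dial between 0.847 and 1.247 rad and z of cover in the frame of stand below 0.018 m), for 0.2 s.
2. the cover is lifted at least 60 mm above its place on the plinth, over the stand (z of cover in the frame of stand above 0.072 m and horizontal distance between cover and stand below 0.04 m), for 0.05 s.
At the end, for the whole second after the job is handed in: The cover stands upright (within 0.06 rad) and at rest on the pad, its centre within 35 mm of the pad's centre; red dial within 0.2 rad of 4 and blue dial within 0.2 rad of 2; the ring cone stands upright within 20 mm of where it was (horizontal distance between cover and pad below 0.035 m and z of cover in the frame of pad between 0.004 and 0.012 m and angle between cover's own z axis and vertical below 0.06 rad and linear speed of cover below 0.02 m/s and value of joint red_dial between 2.942 and 3.342 rad and value of joint blue_dial between 0.847 and 1.247 rad and angle between cone's own z axis and vertical below 0.1 rad and distance of cone from where it was at the start of the episode below 0.02 m); the robot touches nothing.
It fails at once if the cover is forced against a locked catch disc with more than 25 N (contact force between cover and red_catch above 25 N or contact force between cover and blue_catch above 25 N).
It fails at once if the cover strikes or is pressed on the pad with more than 80 N (contact force between cover and pad above 80 N).
It fails at once if the cover is let fall on the pad from more than about 8 mm (over 0.4 m/s, out of the fingers, near the pad) (contact force between the fingers and cover below 0.5 N and linear speed of cover above 0.4 m/s and horizontal distance between cover and pad below 0.12 m).
It fails at once if the ring cone is knocked over (angle between cone's own z axis and vertical above 0.5 rad).
It fails at once if a bystander is shoved more than 30 mm (distance of any of tray, mandrel, hammer, jar, flask, brush from where it was at the start of the episode above 0.03 m).
It also fails if it takes over 61 s, if anything falls off the work surface, if the arm or the gripper's body presses on something with over 40 N, if the wrist force passes 120 N, or if a joint passes its speed limit or range.

## Working session

There is one attempt and no reset: what is moved stays moved. The work goes in short steps, Python scripts to look and compute and a shell command to move; the robot and the scene stay as the last step left them, time stands still between calls to the robot, and variables do not carry over. Pictures are saved under pics/ and viewed, at most 10 in all, crops included, and the job is handed in when it is done.

```bash
ls; mkdir -p pics; python3 - <<'E'
from rig import robot
import cv2,numpy as np
for c in ("top","scene"):
    im=robot.get_image(c); cv2.imwrite(f"pics/{c}0.png",im["color"])
    print(c,im["fx"],im["cx"],im["cy"],np.round(im["R"],3).tolist(),np.round(im["t"],3).tolist())
    R=np.array(im["R"]);t=np.array(im["t"])
    for n in ("stand","red_face","blue_face","red_dial_grip","blue_dial_grip","cover","cover_handle","pad","cone","mandrel","flask","jar"):
        for d in robot.spot_point(n,c)[:3]:
            X=np.array(d["centre"]);p=R@X+t
            print(n,np.round(X,3),round(d["confidence"],2),[k for k in d if k not in("centre","confidence")],int(im["fx"]*p[0]/p[2]+im["cx"]),int(im["fy"]*p[1]/p[2]+im["cy"]))
o=robot.get_obs();print(o["time"],o["tcp_pos"],o["eef_rot"],o["gripper_width"])
E
```

```text
pics
top 498.2071673082863 324.8791856911545 191.7397848484029 [[0.003, -1.0, 0.015], [-0.997, -0.004, -0.079], [0.079, -0.014, -0.997]] [-0.019, 0.567, 1.589]
red_face [0.547 0.053 0.035] 0.69 [] 303 197
red_face [0.548 0.052 0.034] 0.31 [] 303 197
blue_face [ 0.515 -0.177  0.034] 0.81 [] 374 207
red_dial_grip [0.547 0.052 0.061] 0.67 [] 303 197
red_dial_grip [ 0.454 -0.43   0.   ] 0.4 [] 450 227
blue_dial_grip [ 0.515 -0.178  0.058] 0.79 [] 375 207
cover [ 0.31  -0.268 -0.004] 0.91 [] 401 271
cover [0.297 0.174 0.001] 0.86 [] 265 275
cover [ 0.531 -0.06   0.018] 0.69 [] 338 203
cover_handle [0.296 0.172 0.059] 0.87 [] 264 277
cover_handle [ 0.534 -0.064  0.104] 0.86 [] 340 200
cover_handle [ 0.31  -0.265  0.064] 0.82 [] 404 273
pad [0.548 0.055 0.037] 0.67 [] 302 197
pad [0.498 0.277 0.002] 0.65 [] 234 213
pad [ 0.455 -0.427  0.   ] 0.17 [] 449 227
cone [0.708 0.27  0.   ] 0.43 [] 237 149
mandrel [ 0.6   -0.48  -0.001] 0.68 [] 465 183
flask [0.708 0.27  0.002] 0.68 [] 237 149
jar [ 0.566  0.465 -0.002] 0.6 [] 177 192
scene 431.5658267942978 317.6369162551981 193.2370244992688 [[-0.
[... 202 characters left out ...]
05  0.036] 0.86 [] 327 219
blue_face [ 0.516 -0.177  0.034] 0.69 [] 287 182
blue_dial_grip [ 0.515 -0.178  0.062] 0.54 [] 287 175
cover [ 0.31  -0.272 -0.   ] 0.96 [] 317 157
cover [ 0.535 -0.07   0.013] 0.92 [] 303 205
cover [0.296 0.174 0.003] 0.76 [] 414 214
cover_handle [0.303 0.174 0.064] 0.9 [] 415 199
cover_handle [ 0.31  -0.269  0.067] 0.86 [] 318 142
cover_handle [ 0.534 -0.063  0.109] 0.56 [] 303 180
pad [ 0.498  0.276 -0.001] 0.58 [] 394 265
mandrel [ 0.599 -0.477 -0.002] 0.91 [] 220 163
flask [ 0.711  0.264 -0.   ] 0.78 [] 330 303
jar [ 0.568  0.464 -0.002] 0.76 [] 434 325
1.3 [0.27450565 0.56149614 0.23133453] [-3.14153573e+00  2.03107384e-05 -4.54760166e-01] 0.08519847604113039
```

```bash
python3 - <<'E'
import cv2
a=cv2.imread("pics/top0.png")
cv2.imwrite("pics/t1.png",cv2.resize(a[130:310,160:480],None,fx=2.5,fy=2.5,interpolation=cv2.INTER_CUBIC))
b=a[170:235,275:400];cv2.imwrite("pics/t2.png",cv2.resize(b,None,fx=6,fy=6,interpolation=cv2.INTER_CUBIC))
E
```

```text
(no output)
```

View pics/t1.png

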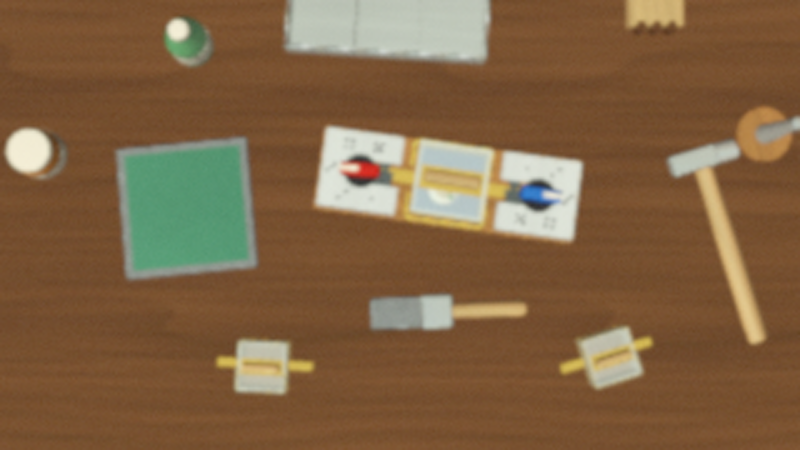

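View pics/t2.png

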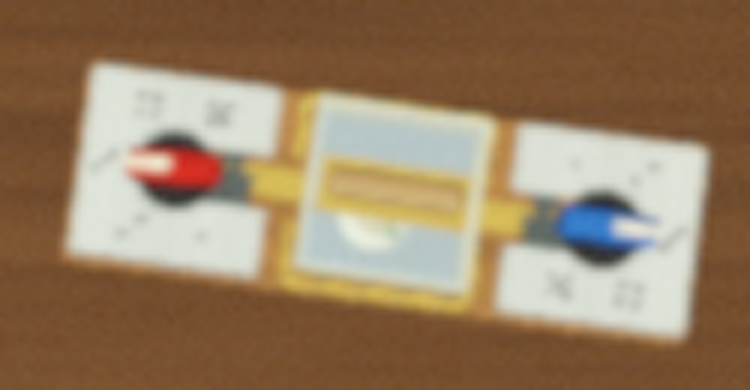

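Image axes: right = −y, down = −x. There are three cover look-alikes in t1.png: (453,180) between the dials, (262,365) and (610,357). The one at (453,180) is clearly the largest and sits on the stand, so it is the cover; t2.png is its enlarged crop and confirms this. Both dials look near 3: the red pointer is at the left (130,162), with red's four dots at (150,103), and the blue pointer is at the right (650,230), with blue's two dots at (650,170). Stand yaw is about −0.14. I'll move above red.

```bash
h="python3 -m handwheel"
python3 -m handwheel '[{"slide":[0.27,-0.5,0],"twist":[0,0,-0.2]},{"slide":[0.54,-1,0],"twist":[0,0,-0.4]}]' 0
python3 -m handwheel '[{"slide":[0.27,-0.5,0],"twist":[0,0,-0.2]},{"slide":[0.54,-1,0],"twist":[0,0,-0.4]}]'
python3 -m handwheel '[{"slide":[0.27,-0.5,0],"twist":[0,0,-0.2]},{"slide":[0.54,-1,0],"twist":[0,0,-0.4]}]'
python3 -m handwheel '[{"slide":[0.27,-0.5,0],"twist":[0,0,-0.2]},{"slide":[0.54,-1,0],"twist":[0,0,-0.4]}]'
python3 -m handwheel '[{"slide":[0.27,-0.5,0],"twist":[0,0,0]},{"slide":[0.54,-1,0],"twist":[0,0,0]},{"slide":[0.54,-1,0],"twist":[0,0,0]},{"slide":[0.54,-1,0],"twist":[0,0,0]}]'
cat > h.py <<'E'
from rig import robot
import cv2,numpy as np
from scipy.spatial.transform import Rotation as Ro
def wrist():
    o=robot.get_obs(); im=robot.get_image("wrist")
    T=np.eye(4);T[:3,:3]=Ro.from_euler("xyz",o["eef_rot"]).as_matrix();T[:3,3]=o["tcp_pos"]
    return o,im,T@np.array(im["mount"])
def px2w(im,C,u,v,z):
    d=C[:3,:3]@np.array([(u-im["cx"])/im["fx"],(v-im["cy"])/im["fy"],1.]);return C[:3,3]+d*(z-C[2,3])/d[2]
def w2px(im,C,X):
    p=C[:3,:3].T@(np.array(X)-C[:3,3]);return im["fx"]*p[0]/p[2]+im["cx"],im["fy"]*p[1]/p[2]+im["cy"]
def topdown(im,C,c,z,half=.09,n=600,yaw=-.14):
    # rectified crop of plane z centred on c: right=-y_stand, down=-x_stand
    s=np.array([[-1,-1],[1,-1],[1,1],[-1,1]])*half
    R=np.array([[np.cos(yaw),-np.sin(yaw)],[np.sin(yaw),np.cos(yaw)]])
    src=np.float32([w2px(im,C,[*(np.array(c[:2])+R@np.array([-v,-u])),z]) for u,v in s])
    return cv2.warpPerspective(im["color"],cv2.getPerspectiveTransform(src,np.float32([[0,0],[n,0],[n,n],[0,n]])),(n,n))
E
python3 - <<'E'
from h import *
o,im,C=wrist();print(o["time"],np.round(o["tcp_pos"],4),np.round(o["eef_rot"],3),np.round(o["qpos"],2),np.round(C[:3,3],3))
cv2.imwrite("pics/w1.png",im["color"])
cv2.imwrite("pics/w1r.png",topdown(im,C,[.547,.052],.080,n=500))
for n in("red_face","red_dial_grip","cover_handle","cover"):
    for d in robot.spot_point(n,"wrist")[:2]:print(n,np.round(d["centre"],3),d["confidence"])
E
```

```text
time: 1.55
tcp_pos: [0.3288, 0.4606, 0.231]
eef_rot: [3.141, -0.0, -0.773]
ft_force: [0.2, 0.3, 1.4]
gripper_width: 0.0858
grip_force: 0.0
time: 1.8
tcp_pos: [0.3832, 0.3599, 0.2316]
eef_rot: [-3.141, 0.0, -1.088]
ft_force: [0.6, -0.3, -0.4]
gripper_width: 0.0854
grip_force: 0.0
time: 2.05
tcp_pos: [0.4372, 0.2599, 0.2317]
eef_rot: [-3.141, 0.0, -1.402]
ft_force: [0.0, 0.0, -0.1]
gripper_width: 0.0853
grip_force: 0.0
time: 2.3
tcp_pos: [0.4912, 0.1599, 0.2317]
eef_rot: [-3.141, 0.001, -1.716]
ft_force: [0.8, 0.9, 0.6]
gripper_width: 0.0856
grip_force: 0.0
time: 2.8
tcp_pos: [0.5444, 0.0613, 0.2312]
eef_rot: [3.141, 0.0, -1.712]
ft_force: [-1.1, -0.6, 0.4]
gripper_width: 0.0851
grip_force: 0.0
2.8 [0.5444 0.0613 0.2312] [ 3.141  0.    -1.712] [ 0.41  0.25 -0.18 -0.   -1.13 -0.55] [ 0.534 -0.017  0.373]
red_face [0.545 0.052 0.032] 0.85
red_dial_grip [0.543 0.05  0.065] 0.68
cover_handle [0.3   0.174 0.066] 0.85
cover_handle [ 0.531 -0.068  0.106] 0.78
cover [0.298 0.176 0.   ] 0.8
cover [ 0.533 -0.065  0.015] 0.62
```

View w1r.

View pics/w1.png

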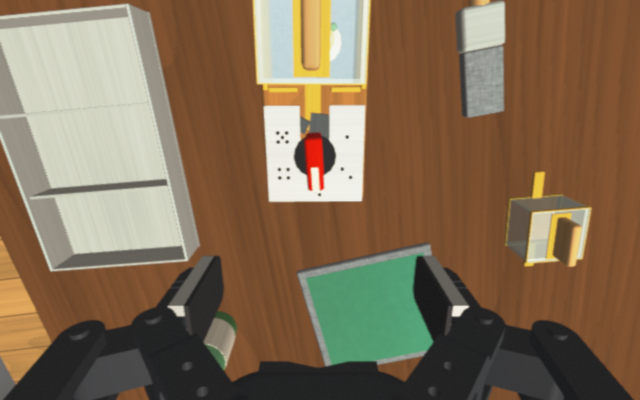

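View pics/w1r.png

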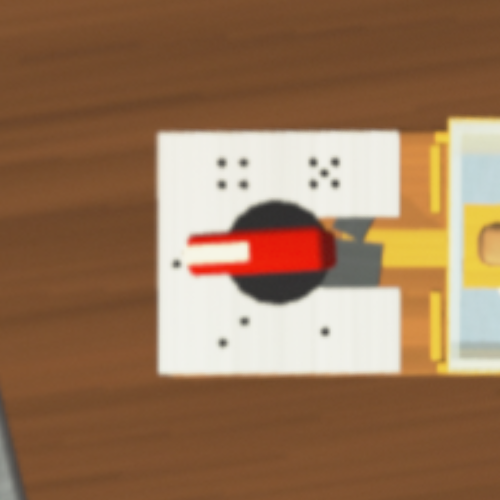

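w1.png shows the red dial at (315,165), with the four dots at (283,174) and the tongue and catch at (313,125). In the rectified crop the face edges are square at yaw −0.14, the axis is near (0.546, 0.050), and the bar reads about 2.04 rad. I'll descend, grip, and turn to tool yaw −2.758.

```bash
python3 -m handwheel '[{"slide":[0.02,-0.11,-0.5],"twist":[0,0,0]},{"slide":[0.02,-0.11,-0.95],"twist":[0,0,0]}]'
python3 -m handwheel '[{"slide":[0,0,-0.4],"twist":[0,0,0]},{"slide":[0,0,-0.7],"twist":[0,0,0]},{"slide":[0,0,-0.88],"twist":[0,0,0]},{"slide":[0,0,-0.88],"twist":[0,0,0]}]'
python3 -m handwheel '[{"slide":[0,0,0],"twist":[0,0,0]},{"slide":[0,0,0],"twist":[0,0,0]},{"slide":[0,0,0],"twist":[0,0,0]},{"slide":[0,0,0],"twist":[0,0,0]},{"slide":[0,0,0],"twist":[0,0,0]},{"slide":[0,0,0],"twist":[0,0,0]}]' 1
```

```text
time: 3.3
tcp_pos: [0.5464, 0.051, 0.1357]
eef_rot: [-3.14, 0.001, -1.711]
ft_force: [-0.9, -0.3, -0.5]
gripper_width: 0.0854
grip_force: 0.0
time: 3.8
tcp_pos: [0.5455, 0.0509, 0.0471]
eef_rot: [3.139, -0.002, -1.71]
ft_force: [-0.4, -0.0, 0.7]
gripper_width: 0.0851
grip_force: 0.0
time: 4.55
tcp_pos: [0.5465, 0.0506, 0.049]
eef_rot: [-3.141, 0.0, -1.711]
ft_force: [-3.1, 1.0, 5.3]
gripper_width: 0.0155
grip_force: 60.2
```

```bash
python3 -m handwheel '[{"slide":[0,0,0],"twist":[0,0,-0.17]},{"slide":[0,0,0],"twist":[0,0,-0.34]},{"slide":[0,0,0],"twist":[0,0,-0.5]},{"slide":[0,0,0],"twist":[0,0,-0.67]}]'
python3 -m handwheel '[{"slide":[0,0,0],"twist":[0,0,-0.17]},{"slide":[0,0,0],"twist":[0,0,-0.34]},{"slide":[0,0,0],"twist":[0,0,-0.5]},{"slide":[0,0,0],"twist":[0,0,-0.66]},{"slide":[0,0,0],"twist":[0,0,-0.66]},{"slide":[0,0,0],"twist":[0,0,-0.66]}]'
```

```text
time: 5.05
tcp_pos: [0.5467, 0.0504, 0.049]
eef_rot: [-3.141, 0.0, -2.241]
ft_force: [-1.9, -0.0, 5.3]
gripper_width: 0.0152
grip_force: 60.6
time: 5.8
tcp_pos: [0.5468, 0.0503, 0.049]
eef_rot: [-3.141, 0.001, -2.755]
ft_force: [-2.1, -0.2, 5.7]
gripper_width: 0.0149
grip_force: 60.3
```

```bash
python3 -m handwheel '[{"slide":[0,0,0],"twist":[0,0,0]},{"slide":[0,0,0],"twist":[0,0,0]},{"slide":[0,0,0],"twist":[0,0,0]},{"slide":[0,0,0],"twist":[0,0,0]},{"slide":[0,0,0.2],"twist":[0,0,0]},{"slide":[0,0,0.6],"twist":[0,0,0]},{"slide":[0,0,1],"twist":[0,0,0]}]' 0
python3 -m handwheel '[{"slide":[0,0,0.45],"twist":[0,0,0.2]},{"slide":[0,0,0.8],"twist":[0,0,0.4]},{"slide":[0,0,0.82],"twist":[0,0,0.6]}]'
python3 -m handwheel '[{"slide":[-0.08,-0.4,0],"twist":[0,0,0.2]},{"slide":[-0.16,-0.8,0],"twist":[0,0,0.4]},{"slide":[-0.2,-1,0],"twist":[0,0,0.6]},{"slide":[-0.2,-1,0],"twist":[0,0,0.73]},{"slide":[-0.2,-1,0],"twist":[0,0,0.73]},{"slide":[-0.2,-1,0],"twist":[0,0,0.73]}]'
python3 - <<'E'
from h import *
o,im,C=wrist();print(o["time"],np.round(o["tcp_pos"],4),np.round(o["eef_rot"],3),np.round(o["qpos"],2))
a=topdown(im,C,[.531,-.063],.080,half=.18,n=600);cv2.imwrite("pics/w2r.png",a[180:420])
for n in("red_face","red_dial_grip","blue_face","blue_dial_grip","cover_handle","cover"):
    for d in robot.spot_point(n,"wrist")[:2]:print(n,np.round(d["centre"],3),d["confidence"])
E
```

```text
time: 6.68
tcp_pos: [0.5463, 0.0504, 0.1491]
eef_rot: [-3.142, -0.001, -2.756]
ft_force: [-0.1, 0.2, -0.5]
gripper_width: 0.0855
grip_force: 0.0
time: 7.05
tcp_pos: [0.5481, 0.0509, 0.2339]
eef_rot: [-3.138, 0.006, -2.279]
ft_force: [-0.3, 0.5, -0.6]
gripper_width: 0.0851
grip_force: 0.0
time: 7.8
tcp_pos: [0.5265, -0.0494, 0.2302]
eef_rot: [3.141, -0.0, -1.713]
ft_force: [0.4, -0.4, 0.5]
gripper_width: 0.0856
grip_force: 0.0
7.8 [ 0.5265 -0.0494  0.2302] [ 3.141 -0.    -1.713] [ 0.21  0.22 -0.23 -0.   -1.12 -0.36]
red_face [0.544 0.051 0.033] 0.55
red_dial_grip [0.541 0.049 0.064] 0.96
red_dial_grip [ 0.779  0.014 -0.001] 0.63
blue_face [ 0.517 -0.175  0.039] 0.6
blue_dial_grip [ 0.512 -0.178  0.064] 0.65
cover_handle [ 0.532 -0.066  0.108] 0.69
cover_handle [ 0.515 -0.179  0.059] 0.67
cover [ 0.535 -0.068  0.015] 0.9
cover [0.298 0.177 0.001] 0.77
```

View pics/w2r.png

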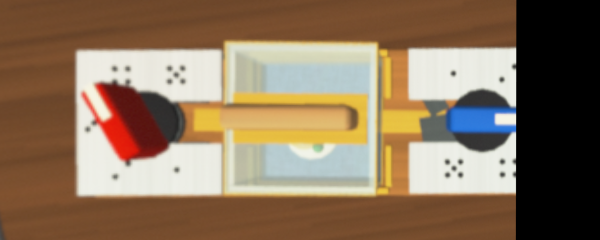

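w2r.png shows the red bar pointing to 4 from (145,140) to (95,100), and the blue bar along the stand at (485,120), pointing at 3. Going out from the gripped red axis puts blue's at (0.5144, −0.177), which agrees with the networks.

```bash
python3 -m handwheel '[{"slide":[-0.06,-0.5,0],"twist":[0,0,0]},{"slide":[-0.1,-1,0],"twist":[0,0,0]}]'
python3 -m handwheel '[{"slide":[-0.02,-0.28,-0.2],"twist":[0,0,0]},{"slide":[-0.02,-0.28,-0.6],"twist":[0,0,0]},{"slide":[-0.02,-0.28,-0.95],"twist":[0,0,0]}]'
python3 -m handwheel '[{"slide":[0,0,-0.4],"twist":[0,0,0]},{"slide":[0,0,-0.7],"twist":[0,0,0]},{"slide":[0,0,-0.87],"twist":[0,0,0]},{"slide":[0,0,-0.87],"twist":[0,0,0]}]'
python3 -m handwheel '[{"slide":[0,0,0],"twist":[0,0,0]},{"slide":[0,0,0],"twist":[0,0,0]},{"slide":[0,0,0],"twist":[0,0,0]},{"slide":[0,0,0],"twist":[0,0,0]},{"slide":[0,0,0],"twist":[0,0,0]},{"slide":[0,0,0],"twist":[0,0,0]}]' 1
```

```text
time: 8.4
tcp_pos: [0.5165, -0.1501, 0.2305]
eef_rot: [-3.141, 0.0, -1.709]
ft_force: [1.0, 0.6, -0.2]
gripper_width: 0.0857
grip_force: 0.0
time: 8.78
tcp_pos: [0.5142, -0.1781, 0.1342]
eef_rot: [-3.141, 0.0, -1.713]
ft_force: [-0.0, 0.9, -0.4]
gripper_width: 0.0855
grip_force: 0.0
time: 9.28
tcp_pos: [0.5136, -0.1774, 0.047]
eef_rot: [3.138, -0.0, -1.712]
ft_force: [-0.8, -0.4, 0.7]
gripper_width: 0.0855
grip_force: 0.0
time: 10.02
tcp_pos: [0.5156, -0.1776, 0.0491]
eef_rot: [-3.139, -0.0, -1.711]
ft_force: [1.5, 0.2, 3.3]
gripper_width: 0.0147
grip_force: 60.6
```

```bash
python3 -m handwheel '[{"slide":[0,0,0],"twist":[0,0,0.17]},{"slide":[0,0,0],"twist":[0,0,0.34]},{"slide":[0,0,0],"twist":[0,0,0.5]},{"slide":[0,0,0],"twist":[0,0,0.67]}]'
python3 -m handwheel '[{"slide":[0,0,0],"twist":[0,0,0.17]},{"slide":[0,0,0],"twist":[0,0,0.34]},{"slide":[0,0,0],"twist":[0,0,0.5]},{"slide":[0,0,0],"twist":[0,0,0.66]},{"slide":[0,0,0],"twist":[0,0,0.66]},{"slide":[0,0,0],"twist":[0,0,0.66]}]'
python3 -m handwheel '[{"slide":[0,0,0],"twist":[0,0,0]},{"slide":[0,0,0],"twist":[0,0,0]},{"slide":[0,0,0],"twist":[0,0,0]},{"slide":[0,0,0],"twist":[0,0,0]},{"slide":[0,0,0.2],"twist":[0,0,0]},{"slide":[0,0,0.6],"twist":[0,0,0]},{"slide":[0,0,1],"twist":[0,0,0]}]' 0
python3 -m handwheel '[{"slide":[0,0,0.5],"twist":[0,0,-0.2]},{"slide":[0,0,1],"twist":[0,0,-0.4]},{"slide":[0,0,1],"twist":[0,0,-0.6]}]'
python3 -m handwheel '[{"slide":[0.06,0.4,0],"twist":[0,0,-0.2]},{"slide":[0.12,0.8,0],"twist":[0,0,-0.4]},{"slide":[0.15,1,0],"twist":[0,0,-0.6]},{"slide":[0.15,1,0],"twist":[0,0,-0.73]},{"slide":[0.15,1,0],"twist":[0,0,-0.73]},{"slide":[0.15,1,0],"twist":[0,0,-0.73]}]'
python3 - <<'E'
from h import *
o,im,C=wrist();print(o["time"],np.round(o["tcp_pos"],4),np.round(o["eef_rot"],3),np.round(o["qpos"],2))
cv2.imwrite("pics/w3.png",im["color"])
b=robot.get_image("top")["color"][170:235,275:400];cv2.imwrite("pics/t3.png",cv2.resize(b,None,fx=5,fy=5,interpolation=cv2.INTER_CUBIC))
for cam in("wrist","top","scene"):
  if cam=="scene":robot.get_image("scene")
  for n in("cover_handle","cover","pad"):
    for d in robot.spot_point(n,cam)[:3]:print(cam,n,np.round(d["centre"],3),d["confidence"])
E
```

```text
time: 10.52
tcp_pos: [0.5156, -0.1776, 0.0491]
eef_rot: [-3.14, -0.001, -1.181]
ft_force: [1.5, -0.9, 3.7]
gripper_width: 0.0148
grip_force: 60.7
time: 11.28
tcp_pos: [0.5155, -0.1777, 0.0491]
eef_rot: [-3.141, -0.002, -0.668]
ft_force: [1.5, -0.4, 5.1]
gripper_width: 0.0152
grip_force: 60.8
time: 12.15
tcp_pos: [0.5141, -0.1775, 0.1491]
eef_rot: [3.141, 0.001, -0.667]
ft_force: [0.6, -0.3, 0.3]
gripper_width: 0.0857
grip_force: 0.0
time: 12.52
tcp_pos: [0.5167, -0.178, 0.2533]
eef_rot: [-3.133, -0.005, -1.143]
ft_force: [-0.5, -1.2, -0.5]
gripper_width: 0.0853
grip_force: 0.0
time: 13.28
tcp_pos: [0.5293, -0.0777, 0.2482]
eef_rot: [3.141, -0.0, -1.71]
ft_force: [0.3, 0.2, -0.2]
gripper_width: 0.0856
grip_force: 0.0
13.275 [ 0.5293 -0.0777  0.2482] [ 3.141 -0.    -1.71 ] [ 0.16  0.22 -0.19 -0.   -1.17 -0.3 ]
wrist cover_handle [0.299 0.173 0.063] 0.84
wrist cover_handle [ 0.533 -0.065  0.107] 0.74
wrist cover [ 0.296  0.175 -0.001] 0.7
wrist cover [ 0.532 -0.064  0.015] 0.68
top cover_handle [ 0.536 -0.064  0.104] 0.63
top cover_handle [ 0.309 -0.268  0.061] 0.57
top cover_handle [0.298 0.172 0.06 ] 0.56
top cover [0.298 0.173 0.   ] 0.95
top cover [ 0.309 -0.271 -0.006] 0.55
top cover [ 0.533 -0.064  0.016] 0.4
top pad [0.499 0.279 0.   ] 0.75
scene cover_handle [ 0.532 -0.064  0.11 ] 0.95
scene cover_handle [ 0.31  -0.266  0.065] 0.87
scene cover_handle [0.301 0.173 0.063] 0.71
scene cover [0.299 0.174 0.001] 0.93
scene cover [ 0.531 -0.065  0.012] 0.91
scene cover [ 0.312 -0.271 -0.001] 0.67
scene pad [ 0.496  0.277 -0.002] 0.79
scene pad [0.548 0.048 0.06 ] 0.24
```

View pics/w3.png

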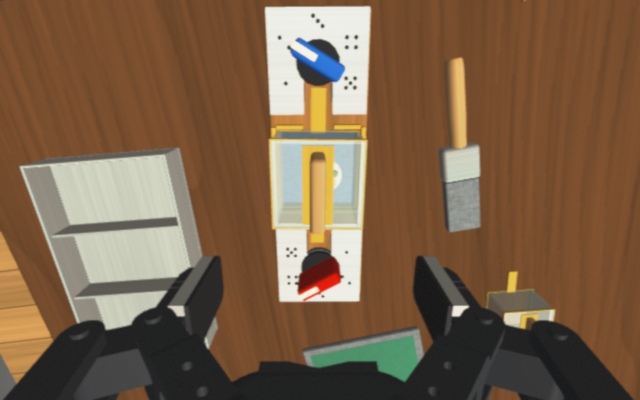

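w3.png shows blue pointing to 2 at upper left (292,42) with its slot clear (tongue fully visible at (318,100)), and red pointing to 4 at (302,293). The cover handle is at (318,190). I'll grip the handle at about (0.532, −0.064).

```bash
python3 -m handwheel '[{"slide":[0.03,0.14,-0.4],"twist":[0,0,0]},{"slide":[0.03,0.14,-0.8],"twist":[0,0,0]},{"slide":[0.03,0.14,-0.95],"twist":[0,0,0]},{"slide":[0.03,0.14,-0.95],"twist":[0,0,0]}]'
python3 -m handwheel '[{"slide":[0,0,-0.25],"twist":[0,0,0]},{"slide":[0,0,-0.45],"twist":[0,0,0]},{"slide":[0,0,-0.65],"twist":[0,0,0]},{"slide":[0,0,-0.65],"twist":[0,0,0]}]'
python3 -m handwheel '[{"slide":[0,0,0],"twist":[0,0,0]},{"slide":[0,0,0],"twist":[0,0,0]},{"slide":[0,0,0],"twist":[0,0,0]},{"slide":[0,0,0],"twist":[0,0,0]},{"slide":[0,0,0],"twist":[0,0,0]},{"slide":[0,0,0],"twist":[0,0,0]}]' 1
```

```text
time: 14.38
tcp_pos: [0.5325, -0.0637, 0.153]
eef_rot: [3.14, -0.001, -1.711]
ft_force: [1.0, 0.9, -0.1]
gripper_width: 0.0848
grip_force: 0.0
time: 14.88
tcp_pos: [0.5329, -0.0637, 0.0888]
eef_rot: [-3.142, -0.0, -1.711]
ft_force: [1.0, 0.5, 0.1]
gripper_width: 0.0852
grip_force: 0.0
time: 15.62
tcp_pos: [0.5324, -0.0636, 0.0887]
eef_rot: [3.141, -0.0, -1.711]
ft_force: [-2.5, -0.1, 4.2]
gripper_width: 0.0131
grip_force: 61.9
```

Gripped, with low side force. I'll lift gently at first and watch the force.

```bash
python3 -m handwheel '[{"slide":[0,0,0.01],"twist":[0,0,0]},{"slide":[0,0,0.02],"twist":[0,0,0]},{"slide":[0,0,0.03],"twist":[0,0,0]},{"slide":[0,0,0.03],"twist":[0,0,0]}]'
python3 -m handwheel '[{"slide":[0,0,0.01],"twist":[0,0,0]},{"slide":[0,0,0.015],"twist":[0,0,0]},{"slide":[0,0,0.015],"twist":[0,0,0]}]'
```

```text
time: 16.12
tcp_pos: [0.5323, -0.0635, 0.0909]
eef_rot: [3.141, -0.0, -1.712]
ft_force: [-0.0, -0.6, -4.7]
gripper_width: 0.0132
grip_force: 60.7
time: 16.5
tcp_pos: [0.5325, -0.0635, 0.0929]
eef_rot: [-3.141, 0.0, -1.711]
ft_force: [0.0, -0.7, -5.1]
gripper_width: 0.0132
grip_force: 60.7
```

```bash
python3 -m handwheel '[{"slide":[0,0,0.02],"twist":[0,0,0]},{"slide":[0,0,0.04],"twist":[0,0,0]},{"slide":[0,0,0.06],"twist":[0,0,0]},{"slide":[0,0,0.06],"twist":[0,0,0]}]'
python3 -m handwheel '[{"slide":[0,0,0.03],"twist":[0,0,0]},{"slide":[0,0,0.08],"twist":[0,0,0]},{"slide":[0,0,0.15],"twist":[0,0,0]},{"slide":[0,0,0.2],"twist":[0,0,0]},{"slide":[0,0,0.2],"twist":[0,0,0]}]'
```

```text
time: 17.0
tcp_pos: [0.5327, -0.0635, 0.0991]
eef_rot: [-3.141, 0.0, -1.711]
ft_force: [-0.8, -0.8, -5.3]
gripper_width: 0.0131
grip_force: 60.7
time: 17.62
tcp_pos: [0.5329, -0.0635, 0.1195]
eef_rot: [-3.14, 0.0, -1.711]
ft_force: [0.7, -0.2, -4.4]
gripper_width: 0.0131
grip_force: 60.7
```

```bash
python3 -m handwheel '[{"slide":[0,0,0.15],"twist":[0,0,0]},{"slide":[0,0,0.4],"twist":[0,0,0]},{"slide":[0,0,0.65],"twist":[0,0,0]},{"slide":[0,0,0.85],"twist":[0,0,0]},{"slide":[0,0,0.95],"twist":[0,0,0]},{"slide":[0,0,0.95],"twist":[0,0,0]}]'
python3 -m handwheel '[{"slide":[-0.01,0.1,0],"twist":[0,0,0]},{"slide":[-0.03,0.3,0],"twist":[0,0,0]},{"slide":[-0.05,0.55,0],"twist":[0,0,0]},{"slide":[-0.08,0.8,0],"twist":[0,0,0]},{"slide":[-0.1,1,0],"twist":[0,0,0]}]'
python3 -m handwheel '[{"slide":[-0.03,0.25,0],"twist":[0,0,0]},{"slide":[-0.05,0.5,0],"twist":[0,0,0]},{"slide":[-0.08,0.75,0],"twist":[0,0,0]},{"slide":[-0.1,1,0],"twist":[0,0,0]}]'
python3 -m handwheel '[{"slide":[-0.03,0.25,0],"twist":[0,0,0]},{"slide":[-0.05,0.5,0],"twist":[0,0,0]},{"slide":[-0.08,0.75,0],"twist":[0,0,0]},{"slide":[-0.1,1,0],"twist":[0,0,0]}]'
python3 -m handwheel '[{"slide":[-0.02,0.2,0],"twist":[0,0,0]},{"slide":[-0.04,0.35,0],"twist":[0,0,0]},{"slide":[-0.05,0.4,0],"twist":[0,0,0]},{"slide":[-0.05,0.4,0],"twist":[0,0,0]}]'
python3 - <<'E'
from h import *
im=robot.get_image("scene");cv2.imwrite("pics/s4.png",im["color"])
o=robot.get_obs();print(o["time"],o["tcp_pos"])
for cam in("scene",):
  for n in("cover_handle","cover","pad","cone"):
    for d in robot.spot_point(n,cam)[:3]:print(cam,n,np.round(d["centre"],3),d["confidence"])
E
```

```text
time: 18.38
tcp_pos: [0.5327, -0.0635, 0.2146]
eef_rot: [-3.14, 0.001, -1.712]
ft_force: [-0.1, -0.2, -5.4]
gripper_width: 0.013
grip_force: 60.9
time: 19.0
tcp_pos: [0.5217, 0.0378, 0.2127]
eef_rot: [3.139, -0.001, -1.711]
ft_force: [0.2, -0.5, -5.2]
gripper_width: 0.0134
grip_force: 60.7
time: 19.5
tcp_pos: [0.5116, 0.1376, 0.2127]
eef_rot: [3.14, -0.001, -1.711]
ft_force: [0.3, 1.1, -4.6]
gripper_width: 0.0131
grip_force: 60.7
time: 20.0
tcp_pos: [0.5015, 0.2375, 0.2125]
eef_rot: [3.14, -0.002, -1.711]
ft_force: [0.3, 0.0, -5.1]
gripper_width: 0.013
grip_force: 60.7
time: 20.5
tcp_pos: [0.4973, 0.2764, 0.2137]
eef_rot: [3.141, -0.001, -1.711]
ft_force: [0.2, -0.3, -5.5]
gripper_width: 0.0129
grip_force: 60.6
20.55 [0.49741446 0.27598937 0.21375482]
scene cover_handle [ 0.313 -0.269  0.064] 0.88
scene cover_handle [0.302 0.172 0.067] 0.48
scene cover_handle [ 0.517 -0.179  0.033] 0.38
scene cover [ 0.31  -0.269  0.001] 0.74
scene pad [ 0.497  0.278 -0.002] 0.72
scene cone [ 0.526 -0.056  0.012] 0.43
```

View pics/s4.png

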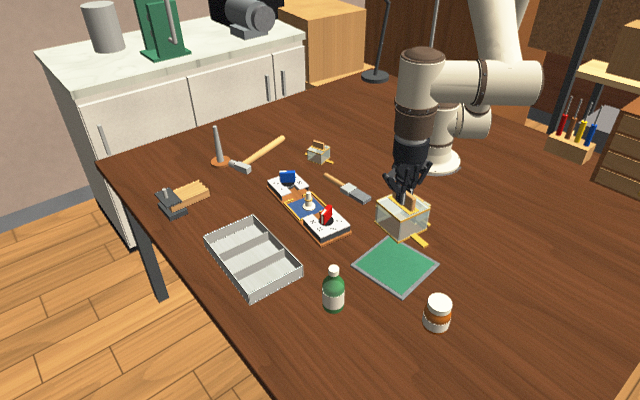

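s4.png shows the cover level in the gripper at (403,215), above the pad (397,265). The cone is still upright at (308,200) and the dials are unchanged. Next I'll lower it gently.

```bash
python3 -m handwheel '[{"slide":[0,0,-0.15],"twist":[0,0,0]},{"slide":[0,0,-0.4],"twist":[0,0,0]},{"slide":[0,0,-0.65],"twist":[0,0,0]},{"slide":[0,0,-0.85],"twist":[0,0,0]},{"slide":[0,0,-0.98],"twist":[0,0,0]},{"slide":[0,0,-1],"twist":[0,0,0]},{"slide":[0,0,-1],"twist":[0,0,0]}]'
python3 -m handwheel '[{"slide":[0,0,-0.05],"twist":[0,0,0]},{"slide":[0,0,-0.1],"twist":[0,0,0]},{"slide":[0,0,-0.15],"twist":[0,0,0]},{"slide":[0,0,-0.2],"twist":[0,0,0]},{"slide":[0,0,-0.24],"twist":[0,0,0]},{"slide":[0,0,-0.26],"twist":[0,0,0]},{"slide":[0,0,-0.27],"twist":[0,0,0]},{"slide":[0,0,-0.27],"twist":[0,0,0]}]'
python3 -m handwheel '[{"slide":[0,0,-0.01],"twist":[0,0,0]},{"slide":[0,0,-0.01],"twist":[0,0,0]}]'
```

```text
time: 21.62
tcp_pos: [0.4979, 0.2767, 0.1142]
eef_rot: [-3.141, 0.001, -1.711]
ft_force: [0.5, -0.2, -3.8]
gripper_width: 0.0133
grip_force: 60.5
time: 22.62
tcp_pos: [0.4976, 0.2765, 0.0869]
eef_rot: [-3.142, 0.0, -1.711]
ft_force: [0.7, 0.0, -4.6]
gripper_width: 0.013
grip_force: 60.7
time: 22.88
tcp_pos: [0.4975, 0.2765, 0.0858]
eef_rot: [3.142, 0.0, -1.711]
ft_force: [-0.3, -0.2, -5.0]
gripper_width: 0.0132
grip_force: 60.7
```

```bash
python3 -m handwheel '[{"slide":[0,0,-0.01],"twist":[0,0,0]},{"slide":[0,0,-0.01],"twist":[0,0,0]}]'
python3 -m handwheel '[{"slide":[0,0,-0.01],"twist":[0,0,0]},{"slide":[0,0,-0.01],"twist":[0,0,0]}]'
```

```text
time: 23.12
tcp_pos: [0.4975, 0.2765, 0.0848]
eef_rot: [-3.142, 0.0, -1.711]
ft_force: [-0.5, -0.4, -5.1]
gripper_width: 0.0132
grip_force: 60.7
time: 23.38
tcp_pos: [0.4975, 0.2765, 0.0848]
eef_rot: [-3.141, 0.0, -1.711]
ft_force: [-3.3, -1.4, 3.1]
gripper_width: 0.013
grip_force: 61.8
```

Contact: the force went from −5 to +3 N. I'll release, rise and check.

```bash
python3 -m handwheel '[{"slide":[0,0,0],"twist":[0,0,0]},{"slide":[0,0,0],"twist":[0,0,0]},{"slide":[0,0,0],"twist":[0,0,0]},{"slide":[0,0,0],"twist":[0,0,0]},{"slide":[0,0,0.1],"twist":[0,0,0]},{"slide":[0,0,0.4],"twist":[0,0,0]},{"slide":[0,0,0.7],"twist":[0,0,0]},{"slide":[0,0,1],"twist":[0,0,0]}]' 0
python3 -m handwheel '[{"slide":[0,0,0.4],"twist":[0,0,0]},{"slide":[0,0,0.7],"twist":[0,0,0]},{"slide":[0,0,0.7],"twist":[0,0,0]},{"slide":[0,0,0.7],"twist":[0,0,0]}]'
python3 - <<'E'
from h import *
im=robot.get_image("scene");a=im["color"][150:300,250:450]
cv2.imwrite("pics/s5.png",cv2.resize(a,None,fx=4,fy=4,interpolation=cv2.INTER_CUBIC))
o=robot.get_obs();print(o["time"],o["tcp_pos"])
for n in("cover","pad","cone"):
    for d in robot.spot_point(n,"scene")[:3]:print(n,np.round(d["centre"],3),d["confidence"])
E
```

```text
time: 24.38
tcp_pos: [0.4976, 0.2765, 0.1856]
eef_rot: [-3.141, 0.001, -1.711]
ft_force: [0.3, 0.8, -0.5]
gripper_width: 0.0854
grip_force: 0.0
time: 24.88
tcp_pos: [0.4971, 0.2762, 0.2536]
eef_rot: [3.141, -0.0, -1.712]
ft_force: [1.1, 0.0, 0.0]
gripper_width: 0.0856
grip_force: 0.0
24.925 [0.49696774 0.27608002 0.25298839]
cover [ 0.308 -0.27   0.003] 0.94
cover [0.499 0.275 0.01 ] 0.88
cover [0.297 0.174 0.002] 0.81
pad [ 0.497  0.279 -0.002] 0.84
```

View pics/s5.png

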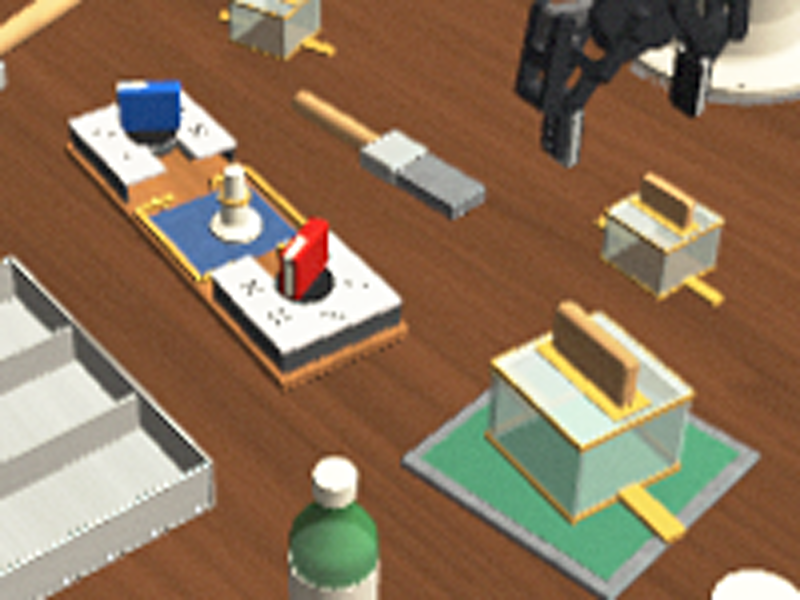

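s5.png shows the cover upright on the pad at (590,430), the cone standing at (235,205), the dials where I left them, and the gripper clear. I'll hand it in.

```bash
python3 -c "
from rig import robot
print(robot.sign_off())"
```

```text
the job is handed in; nothing more can be done
None
```

I turned red to 4 and blue to 2, lifted the cover straight up with no sign of catching, and set it upright about 4 mm from the pad's centre, with the cone still standing; I handed the job in at about 25 s, and the sign-off returned no verdict.

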